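# Push the label plate out over the end of the display ledge

## Robot

A 6-joint arm with a two-finger parallel gripper is mounted at the origin on a cart in front of the work surface, level with it; the furniture and walls round the work are solid. World frame = base frame: x ahead of the robot, y to its left, z up, the work surface at z = 0. Lengths are in m, angles in degrees, forces in N, time in s.
With the tool pointing down it reaches from about 0.3 to 0.825 m from the base axis. Payload 5.4 kg.
Tool frame: the origin (TCP) lies at the very end of the fingers, on their centre line; the grasp point (between the pads) lies 19 mm behind it; z points along the fingers, y is the line along which they close (so a half turn about z gives the same grasp; the last joint's range is limited). The gripper opens to 92 mm and grips with 3 to 60 N. Pads are 20 mm wide; open, the fingers measure 128 mm over their backs; the gripper's body (75 mm by 189 mm) begins 69 mm behind the grasp point.
Start: joints at [-78.959, 9.076, 91.501, -0, 79.423, -12.038], TCP at [0.225, -0.529, 0.215] pointing down, gripper open.
Joint ranges: [-166.64, 166.64], [-54.1, 131.32], [10.49, 154.53], [-73.88, 253.88], [9.74, 151.15], [-171.62, 171.62]. Speed limits (degrees/s): [147.25, 147.25, 180, 180, 180, 180].

## Interface

Orientations are given as [roll, pitch, yaw] about the fixed x, y, z axes, in that order (R = Rz(yaw) Ry(pitch) Rx(roll)).
In Python, from bench import get_state, camera, ticket, search_frame gives the robot as it stands.
- The arm moves only by the shell command python3 -m pendant 'ROWS' [OPENING] [FORCE]. ROWS is a JSON object of lists of equal length, an entry for each row: "delta_pos": the shift along the tool's x, y, z in m, a list of three; "spin": the turn about the tool's z in rad. A call has 1 to 10 rows; each row is the pose to reach, as a shift and turn from the pose commanded when the call began, along the tool's axes at that moment; what a row does not reach only later rows make up. A row lasts 1/8 s, in which the tool goes at most 62.5 mm and 10.7 degrees, less where a joint would pass 70% of its speed; a pose out of reach is approached as far as the arm can. A call with a gripper value outside its range is refused whole. OPENING is the gripper's target within -1 to 1 (shut at 1, half-way at 0, fully open at -1), set as the call begins (- or left out, the last holds). The fingers move at their own pace and stop on an object; FORCE is the grip in N (left out, the last holds). Time passes only in rows, so rows that repeat a pose let the fingers close. It gives the time, the measured TCP pose, the force, the opening and the grip force at its end, in the units of the state.
- get_state(): the state, without advancing time (a new reading comes with each control period).
- camera(name): name is "side" or "top" or "wrist"; returns a dict with "frame" (400x640x3 uint8, red, green, blue), "range_z" (400x640 float32, m along the optical axis (not along the pixel's ray), 0 where there is no reading), "fx", "fy", "cx", "cy" (pixels), "rvec" (rotation vector, rad) and "tvec" (3), from world to camera coordinates, as OpenCV has them; the wrist camera has in their place "T_tool_cam" (4x4, takes a point from camera to tool coordinates, whose origin is the TCP and whose axes are the flange's). Camera axes: x right, y down, z forward; pixel columns grow to the right and rows downward; lengths in m; the calibration is good to about 2 mm. A picture is of the moment at which its call begins: read the wrist's pose just before it.
- ticket.close_job(): hands the job in; it is judged then, once.
Trained networks look in a picture, given as the dict that the camera call returned (one of the last four; its "shot" number tells which), for a name from the list of things; names that differ only in an ending like _2 or _b are one class to them, and where a whole thing is asked for, a point or a joint stands for the part that bears it (a point fixed in the world has none). Each returns a list of dicts, best first, with "p" (0 to 1); they miss things now and then, are a little off and sometimes report something else, mostly with a low value. They report only what shows in the picture. A call takes as long as a camera call.
- search_frame(picture, query): "centre" ([row, column] in pixels, amid what is visible of it).
The state is a dict: "clock": time; "joint_positions": joint angles; "joint_vel": joint speeds; "effort": joint torques, N m; "tool_pos": TCP position; "eef_rot": TCP orientation; "wrist_force": force on the tool from outside, world axes, zero at the start; "moment": the same for the moment, N m; "opening": opening from 0.0 (shut) to 1.0 (fully open); "grip_force": force on a finger pad.
Only numpy, scipy, OpenCV 4.12 (cv2) and the standard library are available. Lean on these libraries where they do the work, as an engineer would, in place of code of your own. Each camera call takes 0.05 s, during which the arm holds its last target. There are 200 camera calls.

## Task

The blank label plate lies flat on the wooden display ledge, where nobody can get a finger under it. With the fingertips, push it along the ledge until about 4 cm of it sticks out over the end beside which the ribbon reel lies, so that it can be picked up there and tied; it should still lie flat on the ledge and roughly square with it. Do not lift or tip the plate, and leave everything else where it is.

Things in the scene. Friction and masses are not known exactly. Their poses are not given: they have to be found in the camera images.
- ledge: fixed low wooden ledge, 260 mm long (y), 126 mm deep (x), flat top 40 mm above the table; an upstand 12 mm thick along its back (+x) edge rises 24 mm above the top; the flat part runs from local x = -63 to +51 mm. Front and both short ends are open and flush. Origin at table height under its middle; +y to its left end as the robot sees it, +x away from the robot
- ledge_left_end (a point): middle of the ledge's left (+y) end edge, at the height of its top; axes as the ledge's
- ledge_right_end (a point): middle of the ledge's right (-y) end edge, at the height of its top; axes as the ledge's
- label_plate: loose blank aluminium plate, 90 (x) by 130 (y) by 8 mm thick, about 0.2 kg, flat on the ledge, long side roughly along it. Origin at the centre of its underside; +y towards the ledge's left end. Too wide to grip across; slides with ordinary dry friction, straight if pushed on the middle of a short edge, and stops when the push stops. Tips off if more than half overhangs
- plate_left_edge (a point): middle of the plate's left (+y) short edge, at half its thickness
- plate_right_edge (a point): middle of the plate's right (-y) short edge, at half its thickness
- ribbon_reel: reel of ribbon lying flat on the table right beyond one end of the ledge, not one of those in the far background (left or right, it varies): two grey-brown disc flanges 60 mm across with ribbon between, 16 mm high, a short tail of ribbon sticking out. Origin at the centre of its underside
- tape_roll: roll of clear tape, a plain broad ring 73 mm across and 18 mm high, lying flat on the table beyond the other end of the ledge. Origin at the centre of its underside
- mint_tin: closed flat tin, 62 x 94 x 24 mm (x, y, z), on the table just in front of the ledge. Origin at the centre of its underside
- pen: ball pen 146 mm long and 10 mm thick, lying on the table at the left. Origin at the middle of its underside, its length along its y
- lollipop: wrapped lollipop 104 mm long, ball 29 mm across, lying on the table at the back left. Origin at the middle of its underside, its ball towards its +y
- sweet_jar: closed round jar of sweets, 70 mm across and 90 mm high, on the table behind the ledge to the right. Origin at the centre of its underside

How it is judged (in metres and radians):
At the end, for the whole second after the job is handed in: 25 to 55 mm of the plate overhangs the ledge end on the ribbon reel's side (measured at the middle of the plate's leading edge), the plate rests flat on the ledge top (within 4 mm in height and 0.06 rad of tilt), its long side within 0.2 rad of the ledge's, at rest and released (((y of ribbon_reel in the frame of ledge above 0.1 m and y of plate_left_edge in the frame of ledge_left_end between 0.025 and 0.055 m) or (y of ribbon_reel in the frame of ledge below -0.1 m and y of plate_right_edge in the frame of ledge_right_end between -0.055 and -0.025 m)) and z of label_plate in the frame of ledge between 0.036 and 0.044 m and angle between label_plate's own z axis and vertical below 0.06 rad and angle between the y axis of label_plate and the y axis of ledge, either way round below 0.2 rad and linear speed of label_plate below 0.01 m/s and angular speed of label_plate below 0.1 rad/s); the robot touches nothing.
It fails at once if the plate is lifted more than 8 mm off the ledge (z of label_plate in the frame of ledge above 0.048 m).
It fails at once if the plate is tipped by more than 0.15 rad (angle between label_plate's own z axis and vertical above 0.15 rad).
It fails at once if the plate falls off the ledge (z of label_plate in the frame of ledge below 0.03 m).
It fails at once if the ribbon reel, tape roll, mint tin, pen, lollipop or sweet jar is moved more than 20 mm (distance of any of ribbon_reel, tape_roll, mint_tin, pen, lollipop, sweet_jar from where it was at the start of the episode above 0.02 m).
It also fails if it takes over 35 s, if anything falls off the work surface, if the arm or the gripper's body presses on something with over 40 N, if the wrist force passes 120 N, or if a joint passes its speed limit or range.

## Working session

There is one attempt and no reset: what is moved stays moved. The work goes in short steps, Python scripts to look and compute and a shell command to move; the robot and the scene stay as the last step left them, time stands still between calls to the robot, and variables do not carry over. Pictures are saved under pics/ and viewed, at most 10 in all, crops included, and the job is handed in when it is done.

```bash
mkdir -p pics
cat > h.py <<'E'
import numpy as np, cv2
from bench import get_state, camera, search_frame
def cloud(p):
    z=p["range_z"]; v,u=np.mgrid[:400,:640]
    c=np.stack([(u-p["cx"])/p["fx"]*z,(v-p["cy"])/p["fy"]*z,z],-1)
    R=cv2.Rodrigues(np.array(p["rvec"],float))[0]
    w=(c-np.array(p["tvec"]).ravel())@R
    w[z==0]=np.nan
    return w
E
python3 - <<'E'
from h import *
p=camera("top"); cv2.imwrite("pics/top.png",p["frame"][:,:,::-1])
w=cloud(p); np.save("top.npy",w)
for q in ["ledge","label_plate","plate_left_edge","plate_right_edge","ledge_left_end","ledge_right_end","ribbon_reel","tape_roll","mint_tin","sweet_jar","pen","lollipop"]:
    for d in search_frame(p,q)[:2]:
        r,c=map(int,d["centre"]); print(q,round(d["p"],2),r,c,np.round(w[r,c],3))
s=get_state(); print(s)
E
```

```text
ledge 0.71 215 345 [ 0.483 -0.063  0.04 ]
label_plate 0.9 223 375 [ 0.464 -0.131  0.05 ]
plate_left_edge 0.81 224 376 [ 0.461 -0.133  0.051]
plate_right_edge 0.73 225 377 [ 0.46  -0.136  0.046]
ledge_left_end 0.92 213 342 [ 0.487 -0.056  0.04 ]
ledge_right_end 0.66 214 344 [ 0.486 -0.061  0.035]
ribbon_reel 0.87 217 452 [ 0.484 -0.321  0.006]
tape_roll 0.91 225 271 [0.462 0.111 0.002]
mint_tin 0.61 227 197 [0.455 0.285 0.013]
sweet_jar 0.55 144 391 [ 0.637 -0.163  0.091]
pen 0.78 229 199 [0.451 0.282 0.005]
lollipop 0.66 168 242 [0.596 0.181 0.024]
{'clock': 0.65, 'joint_positions': array([-7.89593536e+01,  9.07209493e+00,  9.15010855e+01,  1.21134559e-03,
        7.94240073e+01, -1.20386836e+01]), 'joint_vel': array([ 0.01692079, -0.02837476,  0.01537543,  0.00238628, -0.00825979,
        0.03037227]), 'effort': array([-2.41929911e-04, -3.85444129e+01, -3.22261763e+01,  7.01505505e-02,
        3.07752297e-02, -2.04630936e-05]), 'tool_pos': array([ 0.22537993, -0.52897645,  0.21463845]), 'eef_rot': array([ 1.79997001e+02, -5.78009771e-04,  2.30791077e+01]), 'wrist_force': array([0.29445935, 0.32618064, 0.18230531]), 'moment': array([ 0.05306819, -0.04732172, -0.03493135]), 'grip_force': 0.0, 'opening': 0.9974183396183353}
```

View pics/top.png

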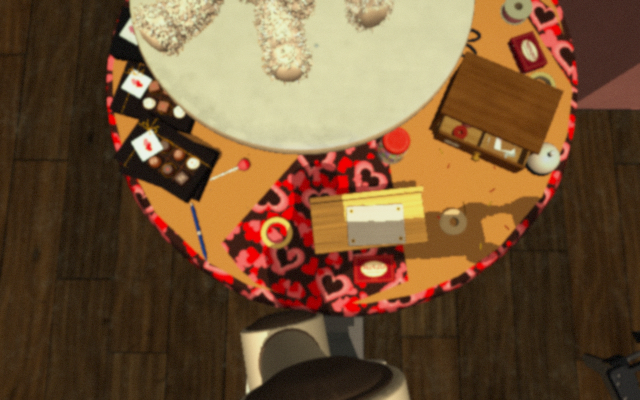

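The top view shows the ledge (cols 311-426), with the plate on it at cols 347-403. The grey-brown disc to the right (217,452) is about 60 mm across, so it is the reel. The ring to the left (233,275) is about 75 mm across, so it is the tape. I'll push towards -y.

Run:
```python
from h import *
w=np.load("top.npy"); p=camera("side"); cv2.imwrite("pics/side.png",cv2.resize(p["frame"],(800,500))[:,:,::-1])
ws=cloud(p)
for q in ["ribbon_reel","tape_roll","label_plate"]:
    for d in search_frame(p,q)[:2]:
        r,c=map(int,d["centre"]); print(q,round(d["p"],2),r,c,np.round(ws[r,c],3))
print(np.round(w[222,305:435,:][:, [1,2]],3)[::3].tolist())
f=camera("top")["frame"].astype(int)
W=w; reg=np.zeros(W.shape[:2],bool); reg[180:262,300:435]=1
def rect(m,n):
    m=cv2.morphologyEx(m.astype(np.uint8),cv2.MORPH_OPEN,np.ones((3,3)))
    k,l,s,_=cv2.connectedComponentsWithStats(m); i=1+np.argmax(s[1:,4])
    P=W[l==i][:,:2]; (c,sz,a)=cv2.minAreaRect((P*1000).astype(np.float32)); print(n,np.round(c,1),np.round(sz,1),round(a,2),s[i].tolist())
rect(reg&(W[...,2]>.03)&(W[...,2]<.085),"ledge")
sat=f.max(-1)-f.min(-1)
rect(reg&(W[...,2]>.035)&(sat<50),"plate")
```

```text
ribbon_reel 0.71 183 296 [ 0.636 -0.144  0.055]
ribbon_reel 0.52 177 370 [ 0.477 -0.338  0.015]
tape_roll 0.72 247 340 [0.447 0.069 0.006]
label_plate 0.71 197 356 [ 0.46  -0.113  0.049]
[[0.03, 0.004], [0.023, -0.002], [0.016, -0.0], [0.008, 0.041], [0.001, 0.039], [-0.006, 0.038], [-0.013, 0.038], [-0.02, 0.041], [-0.027, 0.039], [-0.033, 0.043], [-0.04, 0.042], [-0.047, 0.037], [-0.054, 0.041], [-0.061, 0.041], [-0.067, 0.051], [-0.074, 0.049], [-0.081, 0.047], [-0.088, 0.047], [-0.095, 0.044], [-0.101, 0.05], [-0.108, 0.049], [-0.115, 0.047], [-0.122, 0.049], [-0.129, 0.046], [-0.136, 0.048], [-0.143, 0.046], [-0.15, 0.047], [-0.156, 0.051], [-0.163, 0.051], [-0.17, 0.049], [-0.177, 0.049], [-0.184, 0.048], [-0.19, 0.051], [-0.199, 0.04], [-0.206, 0.041], [-0.213, 0.041], [-0.219, 0.041], [-0.227, 0.04], [-0.234, 0.039], [-0.24, 0.041], [-0.259, -0.002], [-0.266, -0.001], [-0.272, -0.0], [-0.28, -0.001]]
ledge [ 472.3 -116. ] [126.4 260.6] 6.59 [309, 186, 119, 67, 6294]
plate [ 461.4 -132.6] [ 84.6 124.7] 3.2 [348, 205, 56, 39, 1820]
```

View pics/side.png

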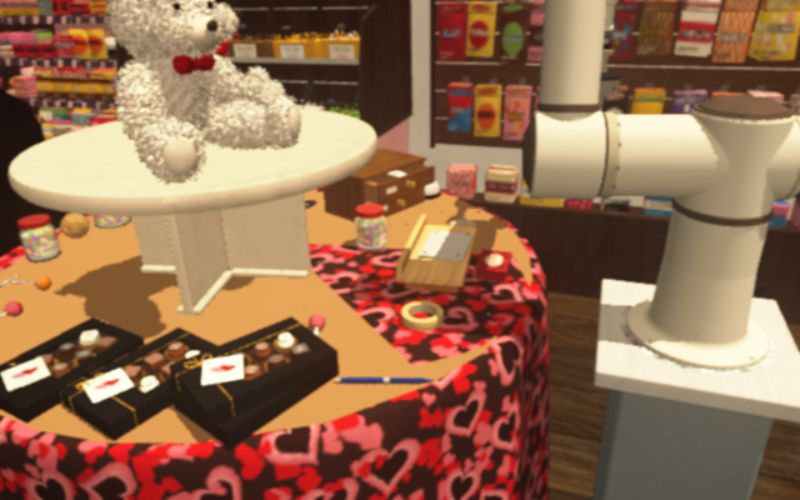

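The side view shows the tape on the left, next to the ledge end at (422,315), so the reel is on the right. The ledge yaw is 6.6°, and the push needed is about 90 mm along ledge -y. First I'll move to above the space left of the plate.

```bash
python3 -m pendant '{"delta_pos":[[0.040,-0.036,0],[0.081,-0.072,0],[0.121,-0.109,0],[0.161,-0.145,0],[0.202,-0.181,0],[0.242,-0.217,0],[0.282,-0.254,0],[0.322,-0.290,0],[0.363,-0.326,0],[0.403,-0.362,0]],"spin":[-0.13,-0.26,-0.385,-0.513,-0.64,-0.77,-0.9,-1.03,-1.155,-1.283]}' 0.3 10
python3 -m pendant '{"delta_pos":[[0,0,0],[0,0,0]],"spin":[0,0]}'
python3 -c "
import numpy as np
w=np.load('top.npy');print(np.round(w[150:153,345],3), np.round(w[100,300],3))"
```

```text
clock: 2.15
tool_pos: [0.4549, -0.0363, 0.2149]
eef_rot: [179.9, 0.0, 96.8]
wrist_force: [-0.1, -0.0, -0.2]
opening: 0.346
grip_force: 0.0
clock: 2.4
tool_pos: [0.454, -0.0384, 0.2146]
eef_rot: [-180.0, 0.0, 96.6]
wrist_force: [-0.1, 0.7, 0.1]
opening: 0.351
grip_force: 0.0
[[ 0.649 -0.066 -0.001]
 [ 0.647 -0.066 -0.001]
 [ 0.644 -0.066 -0.   ]] [0.658 0.031 0.282]
```

```bash
python3 -m pendant '{"delta_pos":[[0,0,0.045],[0,0,0.09],[0,0,0.125],[0,0,0.15],[0,0,0.163],[0,0,0.1705],[0,0,0.1705]],"spin":[0,0,0,0,0,0,0]}'
python3 - <<'E'
from h import *
p=camera("top"); cv2.imwrite("pics/top2.png",cv2.resize(p["frame"][160:280,260:480],None,fx=3.5,fy=3.5)[:,:,::-1])
p=camera("wrist"); cv2.imwrite("pics/wr.png",p["frame"][:,:,::-1])
E
```

```text
clock: 3.28
tool_pos: [0.4544, -0.0385, 0.0444]
eef_rot: [180.0, 0.0, 96.5]
wrist_force: [0.2, -0.3, 0.8]
opening: 0.35
grip_force: 0.0
```

View pics/wr.png

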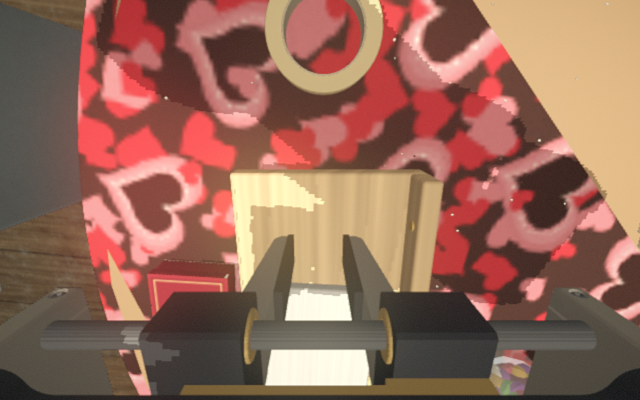

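The wrist view shows the fingers square to the ledge, with the plate's left edge (row ~288) just ahead of them and roughly centred. I'll push gently.

```bash
python3 -m pendant '{"delta_pos":[[-0.007,0,0.0005],[-0.015,0,0.001],[-0.023,0,0.001],[-0.031,0,0.001],[-0.039,0,0.001],[-0.047,0,0.001],[-0.055,0,0.001],[-0.063,0,0.001],[-0.070,0,0.001],[-0.075,0,0.001]],"spin":[0,0,0,0,0,0,0,0,0,0]}'
python3 - <<'E'
from h import *
p=camera("top"); cv2.imwrite("pics/top3.png",cv2.resize(p["frame"][160:280,260:480],None,fx=3.5,fy=3.5)[:,:,::-1])
w=cloud(p)
a=np.deg2rad(6.6);d=w[...,:2]-[.4723,-.116]
lx=d@[np.cos(a),np.sin(a)];ly=d@[-np.sin(a),np.cos(a)]
for l0 in (-.04,-.013,.012):
    m=(abs(lx-l0)<.006)&(ly<0)&(ly>-.2)&(abs(w[...,2]-.048)<.0035); m2=(abs(lx-l0)<.006)&(ly<-.1)&(ly>-.2)&(w[...,2]>.03)
    print(l0, np.round(np.nanmin(ly[m]),4), np.nanmin(ly[m2]))
E
```

```text
clock: 4.62
tool_pos: [0.4628, -0.1129, 0.0431]
eef_rot: [-180.0, -0.0, 96.6]
wrist_force: [0.6, 1.1, 2.0]
opening: 0.35
grip_force: 1.0
-0.04 -0.1343 -0.13429257168250422Traceback (most recent call last):
  File "<stdin>", line 8, in <module>
    res = np.fmin.reduce(a, axis=axis, out=out, **kwargs)
ValueError: zero-size array to reduction operation fmin which has no identity
```

View pics/top3.png

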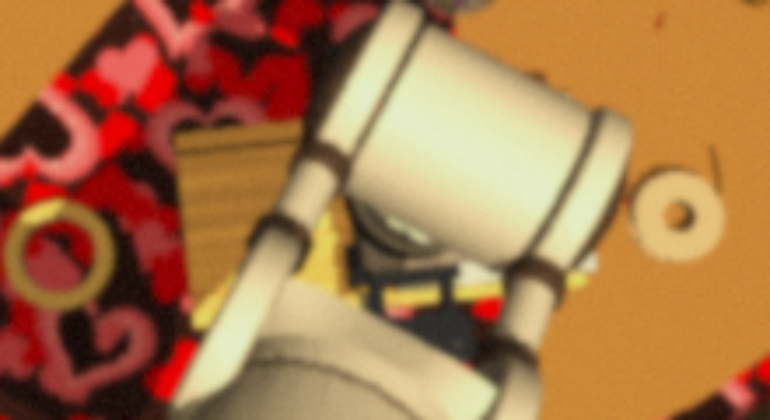

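The arm hides most of the plate, but its front right corner shows at ly = -134 mm. I expected -135, so the 10 mm pad offset holds. I'll push 35 mm more, then back off and lift.

```bash
python3 -m pendant '{"delta_pos":[[-0.006,0,0],[-0.013,0,0],[-0.020,0,0],[-0.027,0,0],[-0.032,0,0],[-0.035,0,0],[-0.035,0,0]],"spin":[0,0,0,0,0,0,0]}'
python3 -m pendant '{"delta_pos":[[0.010,0,0],[0.025,0,0],[0.03,0,-0.03],[0.03,0,-0.08],[0.03,0,-0.13],[0.03,0,-0.17],[0.03,0,-0.17]],"spin":[0,0,0,0,0,0,0]}'
python3 -m pendant '{"delta_pos":[[0.05,0,0],[0.1,0,0],[0.15,0,0],[0.2,0,0],[0.25,0,0],[0.25,0,0]],"spin":[0,0,0,0,0,0]}'
python3 - <<'E'
from h import *
p=camera("top"); cv2.imwrite("pics/top4.png",cv2.resize(p["frame"][160:280,260:480],None,fx=3.5,fy=3.5)[:,:,::-1])
w=cloud(p)
a=np.deg2rad(6.6);d=w[...,:2]-[.4723,-.116]
lx=d@[np.cos(a),np.sin(a)];ly=d@[-np.sin(a),np.cos(a)]
for l0 in (-.04,-.013,.012):
    m=(abs(lx-l0)<.006)&(ly<-.1)&(ly>-.22)&(w[...,2]>.03)
    print(l0, ly[m].min().round(4), np.median(w[m][:,2]).round(4))
E
```

```text
clock: 5.55
tool_pos: [0.467, -0.1477, 0.0432]
eef_rot: [180.0, 0.0, 96.6]
wrist_force: [0.8, 0.2, 0.1]
opening: 0.347
grip_force: 0.0
clock: 6.42
tool_pos: [0.4653, -0.1175, 0.2167]
eef_rot: [179.6, 0.2, 96.6]
wrist_force: [-0.2, 0.1, 0.5]
opening: 0.347
grip_force: 0.0
clock: 7.18
tool_pos: [0.4326, 0.1339, 0.2113]
eef_rot: [-179.8, -0.0, 96.9]
wrist_force: [0.1, -0.2, -0.7]
opening: 0.347
grip_force: 0.0
-0.04 -0.1699 0.0481
-0.013 -0.1689 0.0482
0.012 -0.1696 0.0485
```

View pics/top4.png

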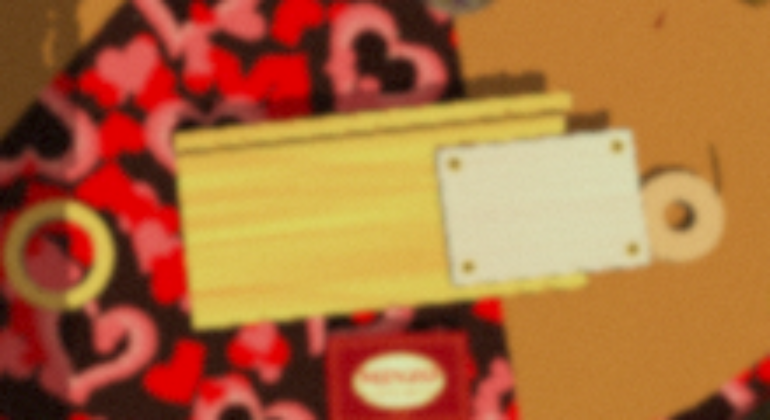

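The plate now overhangs the right end by 39–40 mm, square with the ledge and flat. The arm is clear and the reel hasn't moved, so I'm handing in.

```bash
python3 -m pendant '{"delta_pos":[[0,0,0],[0,0,0]],"spin":[0,0]}' && python3 -c "
from bench import ticket; print(ticket.close_job())"
```

```text
clock: 7.48
tool_pos: [0.4347, 0.1299, 0.2127]
eef_rot: [-180.0, 0.0, 96.5]
wrist_force: [0.7, 0.0, -0.1]
opening: 0.348
grip_force: 0.0
the job is handed in; nothing more can be done
None
```

The plate lies flat and square on the ledge with about 4 cm over the right (reel-side) end, the last top picture shows nothing nearby moved, and the job is handed in (no verdict was returned).

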